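# Push a tin past the spring stop of a tin rack

## Task

The flat round tin in the wooden rack is held back by two stop pins. With closed fingertips press the long spring plate behind the tin fully down and, keeping it held down, push the tin along the lane past the pins until it is home against the end wall; then let the plate come up so that the pins stand behind the tin. Only press and push: do not grip, lift or tip the tin, and leave the cup, the salt shaker and the small upturned bowl alone.

Things in the scene. Friction and masses are not known exactly. Their poses are not given: they have to be found in the camera images.
- rack: Fixed wooden lane rack, 262 x 110 mm. Origin on the worktop below the mid-point between the two stop pins; x along the lane in the pushing direction, y across, z up. The tin rides on rails 30 mm high. Slot between the rails: x -162 to +28 mm, 50 mm wide, open at the near end; the press plate lies in it. Side walls the whole length: inner faces y = +-47 mm, tops 42 mm high.
- end_wall (a point): On the rack: middle of the end wall's inner face at rail height, x = +92 mm in the rack's frame (axes as the rack's). The wall is 110 mm wide, 8 mm thick, its top 50 mm above the worktop. Between slot and wall the lane has a solid floor at rail height.
- plunger (a joint): Steel spring plunger: press plate and two stop pins, one part that moves straight down wherever along the plate it is pressed. 0 = up, 0.014 = fully down (m); from 0.011 on the pins are below the rails and the tin can pass. About 4 N starts it, 9 N holds it fully down; it springs back when let go, and lifts the tin if that is over the pins.
- plunger_plate (a point): Middle of the top face of the press plate, at x = -68 mm in the rack's frame; moves with the plunger. The plate reaches from x = -160 to +24 mm, is 45 mm wide, its top 28 mm above the worktop when up and 14 mm when fully down.
- stop_pins (a point): Moves with the plunger: mid-point between the tops of its two round stop pins (x = 0, y = +-30 mm in the rack's frame, 8 mm thick). Up, they stand 11 mm above the rails. A finger on the plate fits between them (52 mm).
- tin_center (a point): Centre, half-way up, of the loose flat round tin with a lid: upright cylinder 90 mm across, 32 mm high, about 0.14 kg, on the rails, 2 mm free each side. Its centre starts 46 to 66 mm before the pins (negative x of the rack); raised pins stop it at about -39 mm. Home at the end wall it is at x = +47 mm; the pins clear it beyond about +39 mm.
- cup: Small steel cup, 70 mm across, 62 mm high, loose bystander beside the rack; origin at the centre of its underside.
- shaker: Salt shaker, 44 mm across, 90 mm high, loose bystander beside the rack; origin at the centre of its underside.
- upturned_bowl: Small steel bowl standing upside down, 84 mm across, 45 mm high, loose bystander beside the rack; origin at the centre of its underside.
Things that resemble listed ones, but are neither listed nor needed, are in the scene too. What is shaped like the part that bears tin_center but blue is not meant.

How it is judged (in metres and radians):
On the way, in this order (a step that is already met when the one before it is completed fails the run):
1. the spring plate is pressed down while the tin is still before the pins (value of joint plunger above 0.011 m and x of tin_center in the frame of rack below -0.03 m), for 0.1 s.
2. the plate is held down while the tin slides over the pins (value of joint plunger above 0.0105 m and x of tin_center in the frame of rack between -0.02 and 0.03 m), for 0.1 s.
At the end, for the whole second after the job is handed in: The tin stands flat (within 0.06 rad, at rail height within about 4 mm) in the end bay, its centre 38 to 52 mm beyond the pins, and the plunger is up again (within 2 mm) with its pins behind the tin (x of tin_center in the frame of rack between 0.038 and 0.052 m and y of tin_center in the frame of rack between -0.008 and 0.008 m and z of tin_center in the frame of rack between 0.042 and 0.049 m and angle between tin_center's own z axis and vertical below 0.06 rad and value of joint plunger below 0.002 m); the robot touches nothing.
It fails at once if the tin is lifted or tipped (z of tin_center in the frame of rack above 0.056 m or angle between tin_center's own z axis and vertical above 0.25 rad).
It fails at once if the steel cup is moved by more than 25 mm or tipped over (distance of cup from where it was at the start of the episode above 0.025 m or angle between cup's own z axis and vertical above 0.5 rad).
It fails at once if the salt shaker is moved by more than 25 mm or tipped over (distance of shaker from where it was at the start of the episode above 0.025 m or angle between shaker's own z axis and vertical above 0.5 rad).
It fails at once if the small upturned bowl is moved by more than 25 mm or tipped over (distance of upturned_bowl from where it was at the start of the episode above 0.025 m or angle between upturned_bowl's own z axis and vertical above 0.5 rad).
It also fails if it takes over 32 s, if anything falls off the work surface, if the arm or the gripper's body presses on something with over 40 N, if the wrist force passes 120 N, or if a joint passes its speed limit or range.

## Robot

A 7-joint arm with a two-finger parallel gripper is mounted at the origin on a cart in front of the work surface, level with it; the furniture and walls round the work are solid. World frame = base frame: x ahead of the robot, y to its left, z up, the work surface at z = 0. Lengths are in m, angles in degrees, forces in N, time in s.
With the tool pointing down it reaches from about 0.425 to 0.875 m from the base axis. Payload 4.7 kg.
Tool frame: the origin (TCP) lies at the very end of the fingers, on their centre line; the grasp point (between the pads) lies 19 mm behind it; z points along the fingers, x is the direction in which the jaws open and shut, and the axes are right-handed (so a half turn about z gives the same grasp; the last joint's range is limited). The gripper opens to 87 mm and grips with 3 to 60 N. Pads are 19 mm wide; open, the fingers measure 117 mm over their backs; the gripper's body (75 mm by 190 mm) begins 51 mm behind the grasp point.
Start: joints at [-63.707, 18.392, -4.016, 83.108, 1.295, 78.541, -3.26], TCP at [0.28, 0.587, 0.223] pointing down, gripper open.
Joint ranges: [-163.93, 163.93], [-17.29, 119.83], [-79.2, 71.16], [3.27, 140.29], [-89.18, 269.18], [5.43, 117.66], [-154.24, 154.24]. Speed limits (degrees/s): [147.25, 147.25, 180, 180, 180, 180, 180].

## Interface

Orientations are given as [roll, pitch, yaw] about the fixed x, y, z axes, in that order (R = Rz(yaw) Ry(pitch) Rx(roll)).
In Python, from cell import sensors, vision, env gives the robot as it stands.
- The arm moves only by the shell command python3 -m inch 'ROWS' [OPENING] [FORCE]. ROWS is a JSON object of lists of equal length, an entry for each row: "dp": the shift along the tool's x, y, z in m, a list of three; "turn": the turn about the tool's z in degrees. A call has 1 to 8 rows; each row shifts and turns the commanded pose from where the row before left it, along the tool's axes as they then stand; what a row does not reach is not made up. A row lasts 1/8 s, in which the tool goes at most 62.5 mm and 10.7 degrees, less where a joint would pass 70% of its speed; a pose out of reach is approached as far as the arm can. A call is refused whole if a number of a shift passes 0.0625 or a number of a turn 10.7, either way. A call with a gripper value outside its range is refused whole. OPENING is the closure, from -1 (fully open) to 1 (shut), set as the call begins (- or left out, the last holds). The fingers move at their own pace and stop on an object; FORCE is the grip in N (left out, the last holds). Time passes only in rows, so rows that do not move let the fingers close. It gives the time, the measured TCP pose, the force and the opening at its end, in the units of the state.
- sensors.get_obs(): the state, without advancing time (a new reading comes with each control period).
- vision.read_camera(name): name is "scene" or "top" or "wrist"; returns the picture (400x640x3 uint8, blue, green, red); there is no depth.
- vision.get_calibration(name): a dict with "K" (3x3 intrinsics, pixels), "pose" (4x4, takes a point from camera to world coordinates). Camera axes: x right, y down, z forward; pixel columns grow to the right and rows downward; lengths in m; the calibration is good to about 2 mm. A picture is of the moment at which its call begins: read the wrist's pose just before it. get_calibration takes no time and is no camera call; for the wrist camera it gives the pose at the moment of the call.
- env.sign_off(): hands the job in, once; it reports no verdict.
The state is a dict: "time_s": time; "qpos": joint angles; "joint_velocities": joint speeds; "effort": joint torques, N m; "tool_pos": TCP position; "tool_rot": TCP orientation; "force": force on the tool from outside, world axes, zero at the start; "wrist_torque": the same for the moment, N m; "grip_width": finger opening in m.
Only numpy, scipy, OpenCV 4.12 (cv2) and the standard library are available. Lean on these libraries where they do the work, as an engineer would, in place of code of your own. Each camera call takes 0.05 s, during which the arm holds its last target.

## Working session

There is one attempt and no reset: what is moved stays moved. The work goes in short steps, Python scripts to look and compute and a shell command to move; the robot and the scene stay as the last step left them, time stands still between calls to the robot, and variables do not carry over. Pictures are saved under pics/ and viewed, and the job is handed in when it is done.

```bash
ls; mkdir -p pics; python3 - <<'E'
from cell import sensors, vision, env
import cv2
o=sensors.get_obs(); print({k:o[k] for k in ("time_s","tool_pos","tool_rot","force","grip_width")})
for n in ("scene","top"):
    cv2.imwrite(f"pics/{n}0.png",vision.read_camera(n))
    c=vision.get_calibration(n); print(n,c)
E
```

```text
pics
{'time_s': 0.0, 'tool_pos': array([0.27947545, 0.58622976, 0.22145318]), 'tool_rot': array([1.79993029e+02, 1.09742395e-01, 6.45185316e+01]), 'force': array([0.08908577, 1.21336412, 0.21813737]), 'grip_width': 0.0869191464759609}
scene {'K': array([[427.82280605,   0.        , 320.48546365],
       [  0.        , 427.82280605, 202.58962359],
       [  0.        ,   0.        ,   1.        ]]), 'pose': array([[ 0.47389394, -0.68594751,  0.55217801,  0.04926794],
       [-0.88045446, -0.35842695,  0.31037085, -0.15944448],
       [-0.01498263, -0.63325046, -0.7738019 ,  0.78012944],
       [ 0.        ,  0.        ,  0.        ,  1.        ]])}
top {'K': array([[402.32216612,   0.        , 317.40467799],
       [  0.        , 402.32216612, 190.55658881],
       [  0.        ,   0.        ,   1.        ]]), 'pose': array([[ 0.00692329, -0.99777205,  0.06635519,  0.50542701],
       [-0.99996637, -0.00719963, -0.00392622,  0.11076172],
       [ 0.00439521, -0.06632578, -0.99778834,  0.94692323],
       [ 0.        ,  0.        ,  0.        ,  1.        ]])}
```

View pics/scene0.png

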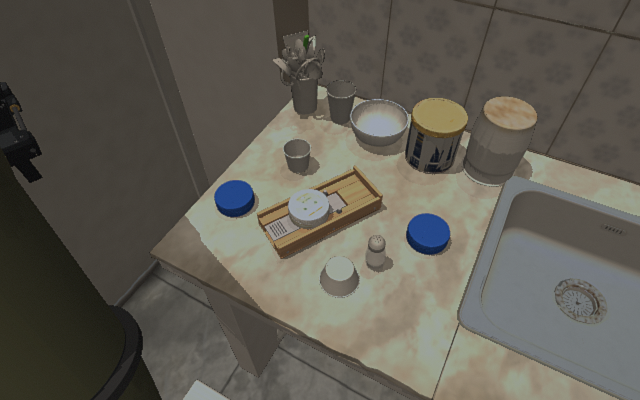

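View pics/top0.png

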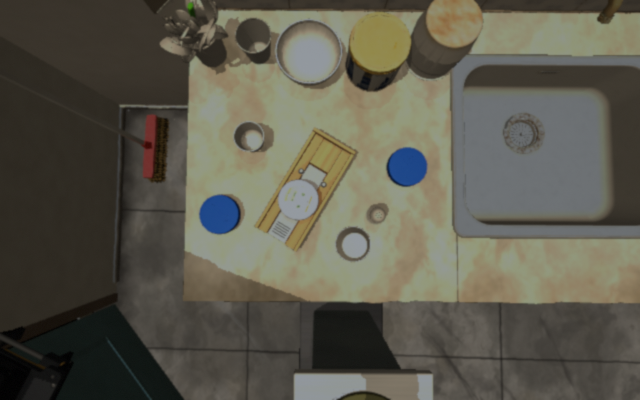

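Candidates for the tin: white lidded disc in the rack (top 299,200; scene 309,207), blue discs (top 220,214 and 407,167, loose, wrong colour), upturned bowl (top 353,243). By the description, it's the white disc in the rack. Next is a close crop to check it.

```bash
python3 - <<'E'
import cv2
a=cv2.imread("pics/top0.png")[110:270,220:400]; cv2.imwrite("pics/top0c.png",cv2.resize(a,None,fx=3.7,fy=3.7,interpolation=cv2.INTER_CUBIC))
a=cv2.imread("pics/scene0.png")[160:260,245:395]; cv2.imwrite("pics/scene0c.png",cv2.resize(a,None,fx=5,fy=5,interpolation=cv2.INTER_CUBIC))
E
```

```text
(no output)
```

View pics/top0c.png

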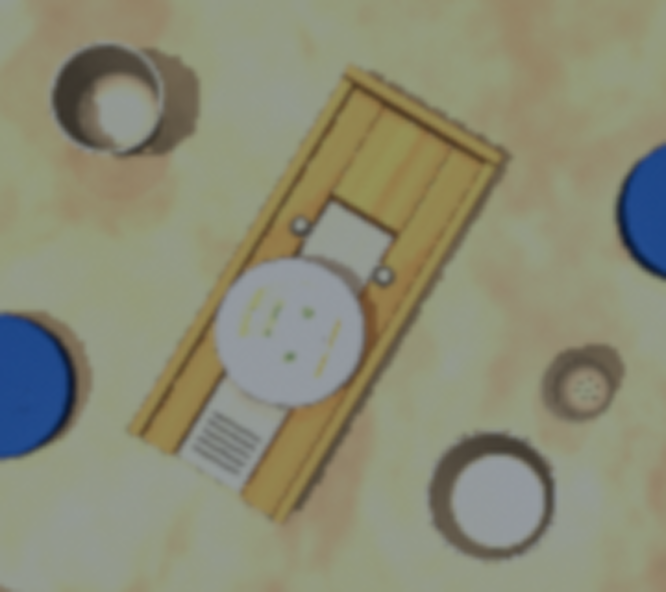

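View pics/scene0c.png

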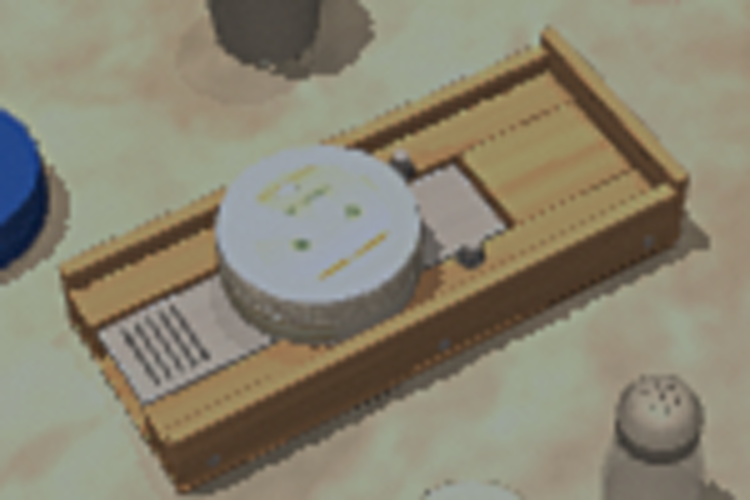

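```bash
cat > h.py <<'E'
import numpy as np, cv2
def ray(cal,px,z):
    K,T=cal["K"],cal["pose"]; d=T[:3,:3]@np.linalg.solve(K,[px[0],px[1],1.]); o=T[:3,3]
    return o+d*(z-o[2])/d[2]
def fit(R,W): # 2D rigid rack->world
    R=np.array(R);W=np.array(W);a=R-R.mean(0);b=W-W.mean(0)
    th=np.arctan2((a[:,0]*b[:,1]-a[:,1]*b[:,0]).sum(),(a*b).sum())
    M=np.array([[np.cos(th),-np.sin(th)],[np.sin(th),np.cos(th)]]); t=W.mean(0)-M@R.mean(0)
    return th,M,t,(W-(R@M.T+t))
E
python3 - <<'E'
from h import *
from cell import vision
def go(n,off,s,pts,tin):
    cal=vision.get_calibration(n); f=lambda p:((p[0]+.5)/s-.5+off[0],(p[1]+.5)/s-.5+off[1])
    W=[ray(cal,f(p),z)[:2] for p,z,_ in pts]; R=[r for *_,r in pts]
    th,M,t,res=fit(R,W); print(n,np.degrees(th),t); print((res*1000).round(1).tolist())
    im=cv2.imread(f"pics/{n}0.png").astype(int)
    S=im.max(2)-im.min(2)
    m=((S<45)&(im.min(2)>110)).astype(np.uint8)
    c=ray(cal,f(tin),.062)[:2]; print("tin w",c,"rack",M.T@(c-t))
    return th,t
go("top",(220,110),3.7,[((350,68),.05,(.1,.055)),((508,155),.05,(.1,-.055)),((130,430),.042,(-.162,.055)),((277,522),.042,(-.162,-.055)),((300,226),.041,(0,.03)),((384,275),.041,(0,-.03))],(290,332))
go("scene",(245,160),5,[((546,28),.05,(.1,.055)),((688,180),.05,(.1,-.055)),((64,270),.042,(-.162,.055)),((166,437),.042,(-.162,-.055)),((404,160),.041,(0,.03)),((471,254),.041,(0,-.03))],(320,224))
cal=vision.get_calibration("top")
for n,p,z in(("cup",(250,136),.062),("shaker",(377.5,215),.09),("bowl",(354.5,245),.045),("blue",(407,167),.03)):print(n,ray(cal,p,z))
E
```

```text
top -31.061971341222662 [0.59560907 0.11893693]
[[-3.1, 0.9], [0.8, -1.3], [0.2, -2.7], [2.2, 2.0], [-0.7, 0.7], [0.6, 0.5]]
tin w [0.54454141 0.14981941] rack [-0.05967933  0.00010511]
scene -30.967565907203966 [0.59464492 0.11849434]
[[-0.9, 3.5], [-0.4, 1.1], [0.5, -4.7], [3.8, 3.8], [0.3, -1.8], [-3.4, -2.0]]
tin w [0.5453555  0.14898677] rack [-0.0579536   0.00078399]
cup [0.68472897 0.25794642 0.062     ]
shaker [ 0.51122068 -0.02082005  0.09      ]
bowl [0.44445874 0.02373793 0.045     ]
blue [ 0.62207616 -0.09811717  0.03      ]
```

The top and scene views agree on the rack: origin (0.595, 0.119), yaw −31.0°. The tin is at rack x ≈ −0.059, in its allowed range. I'll approach at rack x = −0.127, world (0.486, 0.184), with the jaw axis along the lane.

```bash
python3 -m inch '{"dp":[[-0.034,0.045,0],[-0.034,0.045,0],[-0.034,0.045,0],[-0.034,0.045,0],[-0.034,0.045,0],[-0.034,0.045,0],[-0.034,0.045,0],[-0.034,0.045,0]],"turn":[0,0,0,0,0,0,0,0]}' 1 20
python3 -m inch '{"dp":[[0,0,0],[0,0,0],[0,0,0],[0,0,0],[0,0,0],[0,0,0],[0,0,0],[0,0,0]],"turn":[10.6,10.6,10.6,10.6,10.6,10.6,10.6,10.6]}'
python3 -m inch '{"dp":[[0,0,0],[0,0,0],[0,0,0]],"turn":[10.6,0,0]}'
```

```text
time_s: 1.1
tool_pos: [0.488, 0.1845, 0.2224]
tool_rot: [-180.0, -0.0, 64.5]
force: [0.5, 1.0, -0.1]
grip_width: 0.015
time_s: 2.1
tool_pos: [0.4873, 0.1862, 0.2221]
tool_rot: [180.0, 0.0, -20.6]
force: [-0.0, 1.0, -0.0]
grip_width: 0.0005
time_s: 2.48
tool_pos: [0.4875, 0.1863, 0.2224]
tool_rot: [180.0, 0.0, -30.7]
force: [-0.3, 0.3, -0.3]
grip_width: 0.0006
```

```bash
python3 -m inch '{"dp":[[0,0.0025,0.03],[0,0,0.03],[0,0,0.03],[0,0,0.03],[0,0,0.03],[0,0,0.01],[0,0,0]],"turn":[0.3,0,0,0,0,0,0]}'
python3 - <<'E'
from cell import vision
import cv2
cv2.imwrite("pics/w1.png",vision.read_camera("wrist"))
a=vision.read_camera("top")[110:270,220:400];cv2.imwrite("pics/t1.png",cv2.resize(a,None,fx=3.7,fy=3.7))
a=vision.read_camera("scene")[140:270,225:405]; cv2.imwrite("pics/s1.png",cv2.resize(a,None,fx=4,fy=4))
E
```

```text
time_s: 3.35
tool_pos: [0.4862, 0.1841, 0.0624]
tool_rot: [180.0, 0.0, -31.1]
force: [0.1, 0.2, 0.2]
grip_width: 0.0007
```

View pics/w1.png

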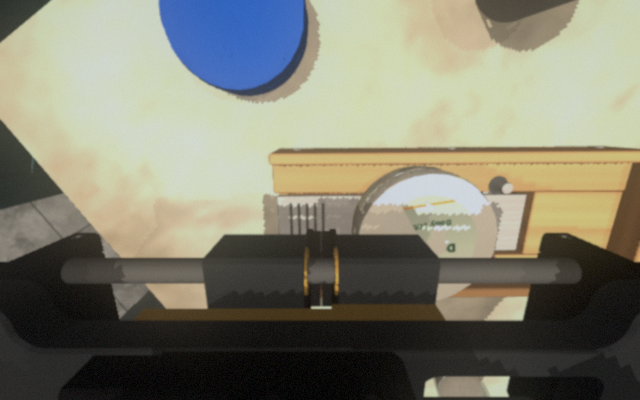

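View pics/s1.png

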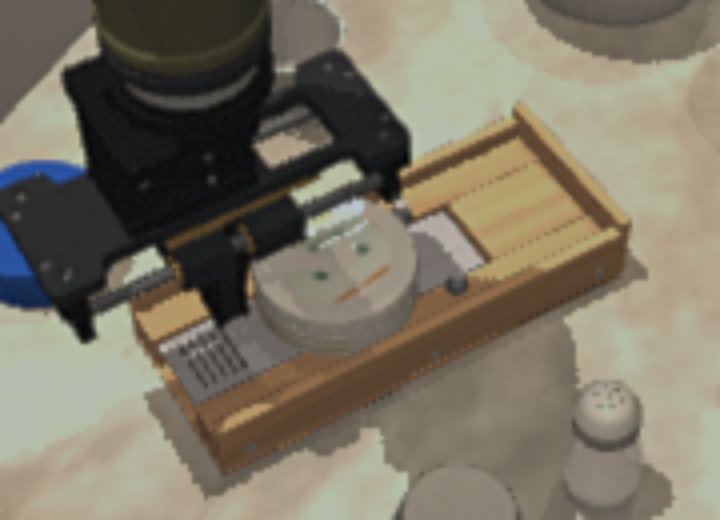

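View pics/t1.png

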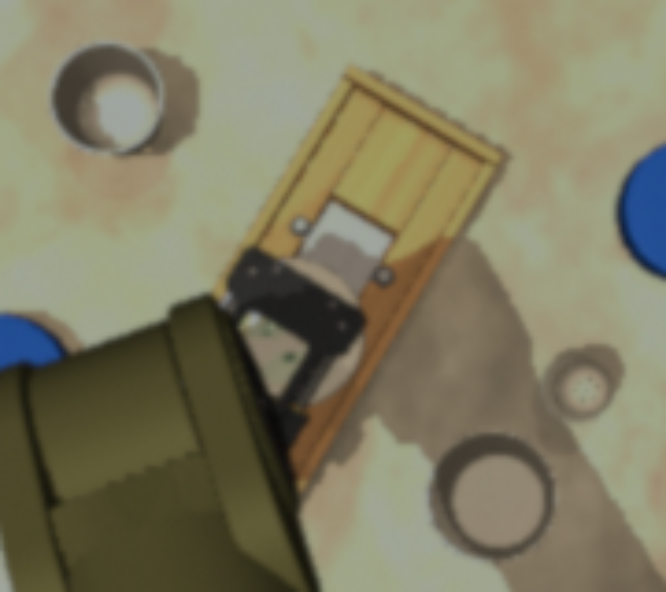

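The fingertips are over the plate behind the tin (scene crop 225,315; tin 335,275; pins 400,210 and 457,285). I'll lower to just above the plate and read the force.

```bash
python3 -m inch '{"dp":[[0,0,0.015],[0,0,0.013],[0,0,0]],"turn":[0,0,0]}'
python3 - <<'E'
from cell import vision
import cv2
a=vision.read_camera("scene")[140:270,225:405]; cv2.imwrite("pics/s2.png",cv2.resize(a,None,fx=4,fy=4,interpolation=cv2.INTER_CUBIC))
E
```

```text
time_s: 3.88
tool_pos: [0.485, 0.1836, 0.0329]
tool_rot: [179.8, 0.1, -31.2]
force: [0.3, -0.6, 0.3]
grip_width: 0.0002
```

View pics/s2.png

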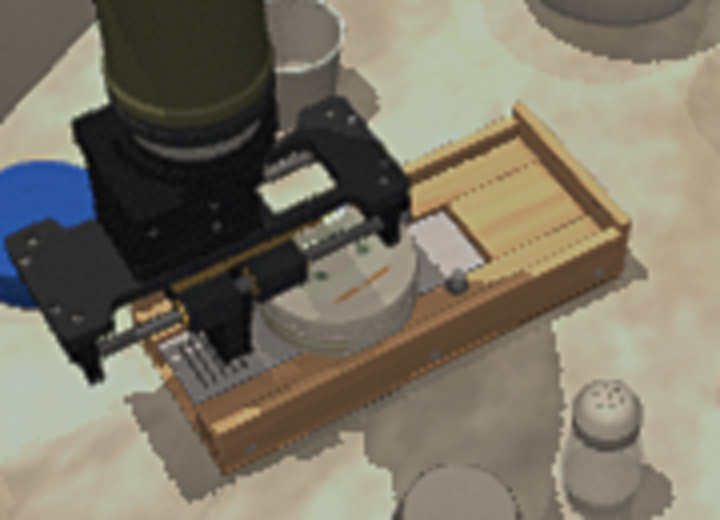

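The wider finger carriers reach out over the tin, so I'll check their height above the tip before pressing.

```bash
python3 - <<'E'
from cell import vision,sensors
import cv2
from h import *
im=vision.read_camera("scene"); cv2.imwrite("pics/s3raw.png",im)
a=im[185:240,255:325]; b=cv2.resize(a,None,fx=10,fy=10,interpolation=cv2.INTER_CUBIC)
b=cv2.convertScaleAbs(b,alpha=2.0,beta=10)
cal=vision.get_calibration("scene");T=np.linalg.inv(cal["pose"]);o=sensors.get_obs()
print(o["tool_pos"])
yaw=np.radians(-31.1);u=np.array([np.cos(yaw),np.sin(yaw),0]);v=np.array([-u[1],u[0],0])
def pr(p):
    c=T[:3,:3]@p+T[:3,3];q=cal["K"]@c;return q[:2]/q[2]
for h,col in((0,(0,255,0)),(.03,(255,255,0)),(.05,(0,255,255)),(.07,(0,0,255))):
  for l in(-.0095,.0095):
    P=[pr(o["tool_pos"]+u*s+v*l+np.array([0,0,h])) for s in((-.015,.015) if h<.05 else (-.06,.06))]
    P=[tuple(int(round(x)) for x in ((q-[255,185]+.5)*10-.5)) for q in P]
    cv2.line(b,P[0],P[1],col,1)
cv2.imwrite("pics/s3.png",b)
cv2.imwrite("pics/w3.png",vision.read_camera("wrist"))
E
```

```text
[0.48617375 0.1840174  0.03419091]
```

View pics/s3.png

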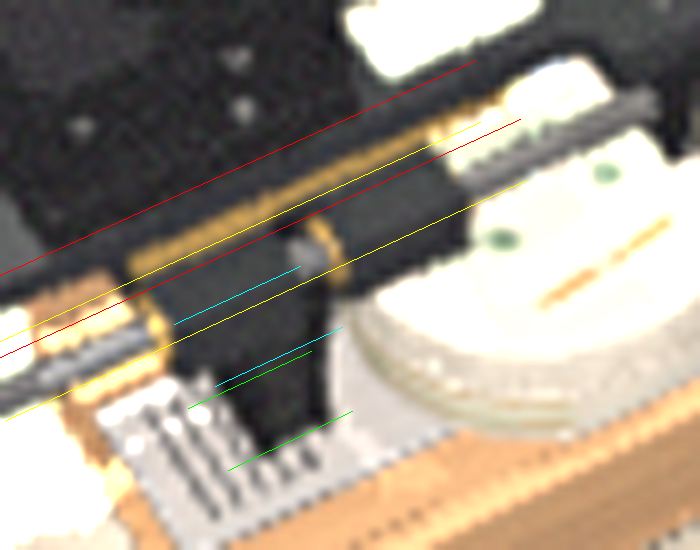

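View pics/w3.png

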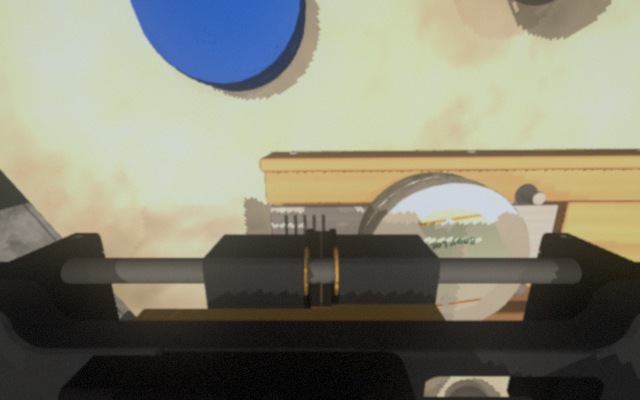

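```bash
python3 - <<'E'
from cell import vision,sensors
from h import *
from scipy.optimize import least_squares
o=sensors.get_obs();yaw=np.radians(o["tool_rot"][2]);u=np.array([np.cos(yaw),np.sin(yaw),0]);v=np.array([-u[1],u[0],0])
P=lambda a,l,h:np.array([.48617,.18402,.0342])+u*a+v*l+np.array([0,0,h])
def pr(n,p):
    c=vision.get_calibration(n);T=np.linalg.inv(c["pose"]);q=c["K"]@(T[:3,:3]@p+T[:3,3]);return q[:2]/q[2]
print(vision.get_calibration("wrist")["pose"][:3,3]-o["tool_pos"], [pr("wrist",P(s,l,0)) for s in(-.01,.01) for l in (-.0095,.0095)])
s=np.array([470,240])/10-.05+[255,185]
for wpx in((420,236),(438,262),(438,305)):
    r=least_squares(lambda x:np.r_[pr("scene",P(x[0],-x[1],x[2]))-s,pr("wrist",P(x[0],x[1],x[2]))-wpx],[.03,.02,.06]); print(wpx,r.x,r.fun)
E
```

```text
[0.03777759 0.06266691 0.16126089] [array([305.1993262 , 258.91746709]), array([304.73346125, 231.41490973]), array([336.16075072, 258.90911066]), array([336.60612626, 231.40672393])]
(420, 236) [0.03311226 0.03806398 0.07631983] [-0.20964859  0.2107133   0.04478756  0.01175865]
(438, 262) [0.04567429 0.02224626 0.0640985 ] [ 1.71048753 -3.74317073 -0.57266085 -0.42057804]
(438, 305) [0.04603137 0.00609619 0.06783606] [ -2.02250076 -10.15217111  -0.43375086  -1.74035012]
```

The carriers fit at 64–76 mm above the tip, so they clear the tin's 62 mm top even at full press. Now I'll press gradually.

```bash
python3 -m inch '{"dp":[[0,0,0.006],[0,0,0.004],[0,0,0.004],[0,0,0]],"turn":[0,0,0,0]}'
python3 -m inch '{"dp":[[0,0,0.004],[0,0,0.003],[0,0,0],[0,0,0]],"turn":[0,0,0,0]}'
```

```text
time_s: 4.53
tool_pos: [0.487, 0.1845, 0.0209]
tool_rot: [-179.9, -0.0, -31.2]
force: [0.9, -0.5, 4.6]
grip_width: 0.0004
time_s: 5.03
tool_pos: [0.4871, 0.1845, 0.0145]
tool_rot: [-179.9, -0.0, -31.2]
force: [-0.6, 0.3, 8.1]
grip_width: 0.0003
```

```bash
python3 -m inch '{"dp":[[0,0,0.002],[0,0,0.001],[0,0,0],[0,0,0]],"turn":[0,0,0,0]}'
```

```text
time_s: 5.52
tool_pos: [0.4871, 0.1847, 0.014]
tool_rot: [-179.9, 0.0, -31.2]
force: [-7.4, -3.2, 26.4]
grip_width: 0.0005
```

The plate is fully down (z = 0.014, 26 N). I'll ease off slightly and push along the lane.

```bash
python3 -m inch '{"dp":[[0.003,0,-0.0005],[0.005,0,0],[0.005,0,0],[0.005,0,0],[0.005,0,0],[0.005,0,0],[0.005,0,0],[0,0,0]],"turn":[0,0,0,0,0,0,0,0]}'
python3 - <<'E'
from cell import vision
import cv2
a=vision.read_camera("scene")[140:270,225:405]; cv2.imwrite("pics/s4.png",cv2.resize(a,None,fx=4,fy=4,interpolation=cv2.INTER_CUBIC))
E
```

```text
time_s: 6.52
tool_pos: [0.5098, 0.1757, 0.014]
tool_rot: [-179.8, 0.7, -30.9]
force: [-18.1, 11.5, 29.5]
grip_width: 0.0001
```

View pics/s4.png

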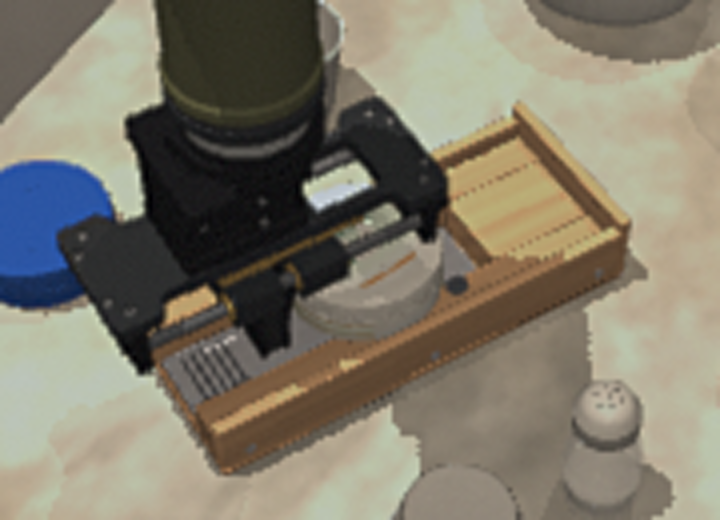

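The tin is moving and the pins are flush. Horizontal drag is about 21 N against 29 N of press, so I'll ease the press and go on.

```bash
python3 -m inch '{"dp":[[0.002,0,-0.0006],[0.003,0,0],[0,0,0]],"turn":[0,0,0]}'
```

```text
time_s: 6.95
tool_pos: [0.5156, 0.1719, 0.0142]
tool_rot: [-179.7, 0.5, -31.0]
force: [-13.0, 10.8, 23.5]
grip_width: 0.0003
```

```bash
python3 -m inch '{"dp":[[0.004,0,-0.0006],[0.005,0,0],[0.005,0,0],[0.005,0,0],[0,0,0]],"turn":[0,0,0,0,0]}'
python3 -m inch '{"dp":[[0.005,0,0],[0.005,0,0],[0.005,0,0],[0.005,0,0],[0,0,0]],"turn":[0,0,0,0,0]}'
python3 - <<'E'
from cell import vision
import cv2
a=vision.read_camera("scene")[140:270,225:405]; cv2.imwrite("pics/s5.png",cv2.resize(a,None,fx=4,fy=4,interpolation=cv2.INTER_CUBIC))
E
```

```text
time_s: 7.58
tool_pos: [0.5328, 0.1606, 0.0143]
tool_rot: [-179.8, 0.4, -31.0]
force: [-9.7, 8.9, 18.9]
grip_width: 0.0004
time_s: 8.2
tool_pos: [0.5496, 0.1507, 0.0143]
tool_rot: [-179.8, 0.5, -31.0]
force: [-11.7, 7.9, 20.2]
grip_width: 0.0004
```

View pics/s5.png

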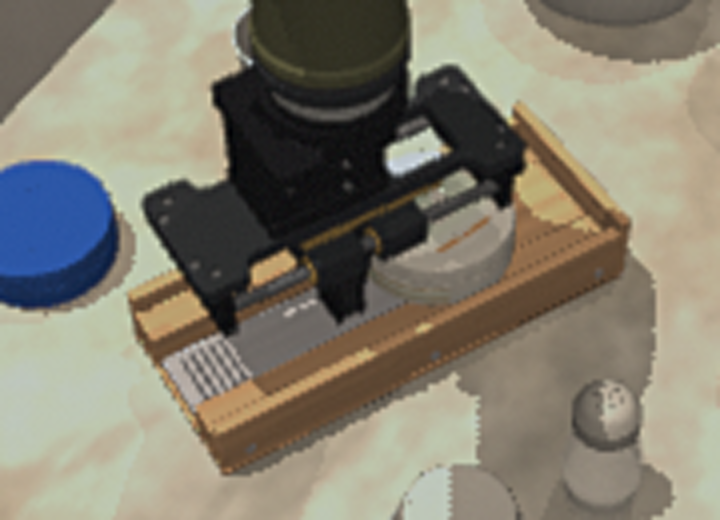

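Tin now around the pins, plate still down. Continuing, with a small lateral correction.

```bash
python3 -m inch '{"dp":[[0.005,0.001,0],[0.005,0.001,0],[0.005,0,0],[0.005,0,0],[0,0,0]],"turn":[0,0,0,0,0]}'
python3 -m inch '{"dp":[[0.005,0,0],[0.005,0,0],[0.005,0,0],[0,0,0]],"turn":[0,0,0,0]}'
python3 - <<'E'
from cell import vision
import cv2
a=vision.read_camera("scene")[140:270,225:405]; cv2.imwrite("pics/s6.png",cv2.resize(a,None,fx=4,fy=4,interpolation=cv2.INTER_CUBIC))
E
```

```text
time_s: 8.88
tool_pos: [0.5659, 0.1387, 0.0143]
tool_rot: [-179.8, 0.4, -31.0]
force: [-9.6, 9.5, 18.7]
grip_width: 0.0004
time_s: 9.38
tool_pos: [0.5786, 0.131, 0.0143]
tool_rot: [-179.8, 0.5, -31.0]
force: [-10.3, 9.2, 17.9]
grip_width: 0.0004
```

View pics/s6.png

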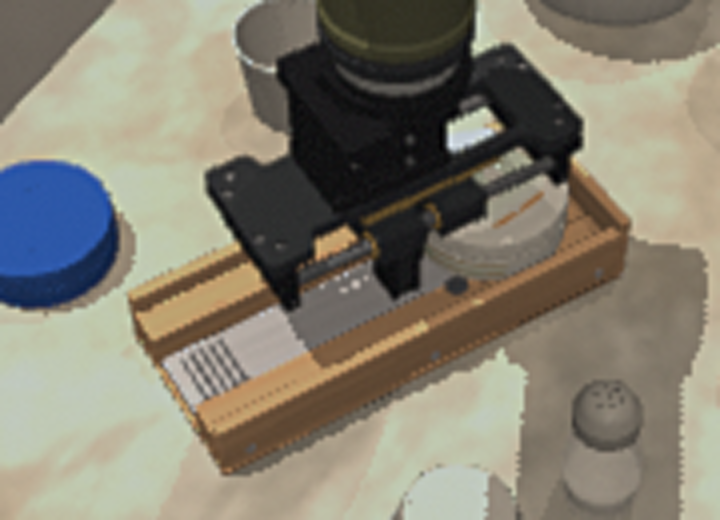

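```bash
python3 -m inch '{"dp":[[0.004,0,0],[0.004,0,0],[0.002,0,0],[0,0,0]],"turn":[0,0,0,0]}'
python3 -m inch '{"dp":[[0.002,0,0],[0.002,0,0],[0,0,0]],"turn":[0,0,0]}'
```

```text
time_s: 9.93
tool_pos: [0.5857, 0.1268, 0.0143]
tool_rot: [-179.8, 0.6, -30.9]
force: [-14.7, 10.3, 22.2]
grip_width: 0.0001
time_s: 10.3
tool_pos: [0.5857, 0.1268, 0.0143]
tool_rot: [-179.9, 1.0, -30.9]
force: [-23.2, 12.2, 29.5]
grip_width: 0.0005
```

The tool stalled at rack x ≈ −0.012 and the force is rising. That matches home with a 15 mm half finger. Checking in the pictures.

```bash
python3 - <<'E'
from cell import vision
import cv2
a=vision.read_camera("scene")[140:270,225:405]; cv2.imwrite("pics/s7.png",cv2.resize(a,None,fx=4,fy=4,interpolation=cv2.INTER_CUBIC))
cv2.imwrite("pics/w7.png",vision.read_camera("wrist"))
E
```

```text
(no output)
```

View pics/s7.png

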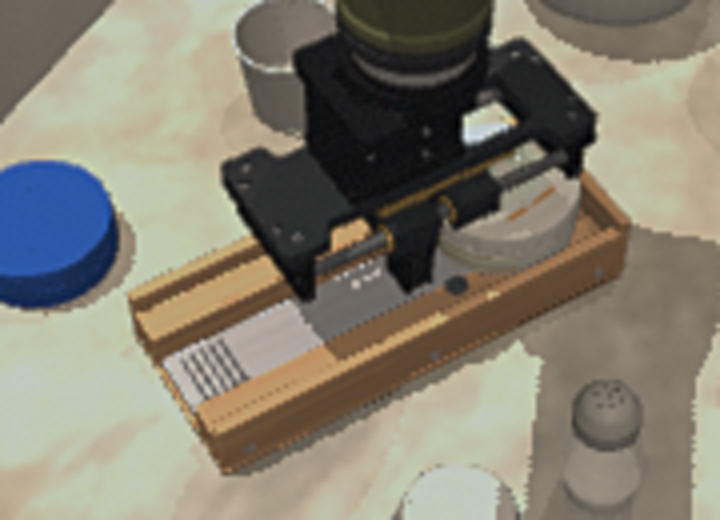

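View pics/w7.png

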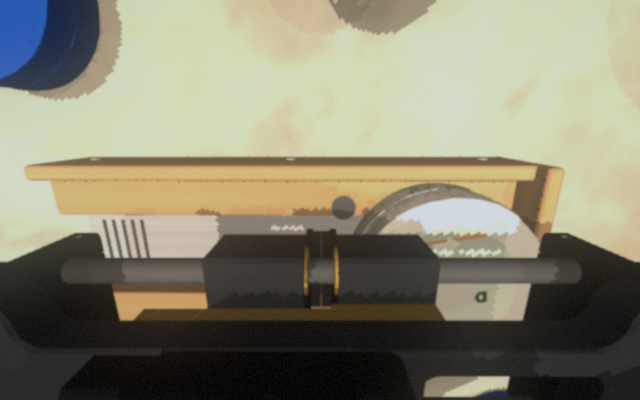

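```bash
python3 - <<'E'
from cell import vision
import cv2
from h import *
th=np.radians(-31.0);M=np.array([[np.cos(th),-np.sin(th)],[np.sin(th),np.cos(th)]]);t=np.array([.595,.1187])
for n,pts,off,s in(("scene",[((580,180),.062),((577,200),.062),((612,243),.03)],(225,140),4),("wrist",[((540,245),.062),((525,222),.062),((500,207),.062)],(0,0),1)):
    cal=vision.get_calibration(n)
    for p,z in pts:
        q=((p[0]+.5)/s-.5+off[0],(p[1]+.5)/s-.5+off[1]); r=M.T@(ray(cal,q,z)[:2]-t)
        print(n,p,r, "centre x if y=0:", r[0]-np.sqrt(max(0,.045**2-r[1]**2)))
a=cv2.imread("pics/s7.png")[100:320,380:660];cv2.imwrite("pics/s7c.png",cv2.convertScaleAbs(cv2.resize(a,None,fx=2.8,fy=2.7),alpha=1.5))
E
```

```text
scene (580, 180) [ 0.08695715 -0.02133802] centre x if y=0: 0.047337848171376186
scene (577, 200) [ 0.07703762 -0.0326753 ] centre x if y=0: 0.04609695773215534
scene (612, 243) [ 0.0933564  -0.04791489] centre x if y=0: 0.09335640351538946
wrist (540, 245) [0.08515157 0.02481609] centre x if y=0: 0.047612769186072774
wrist (525, 222) [0.07651965 0.03546497] centre x if y=0: 0.04882063265689213
wrist (500, 207) [0.0647099  0.04210988] centre x if y=0: 0.04884301034206007
```

View pics/s7c.png

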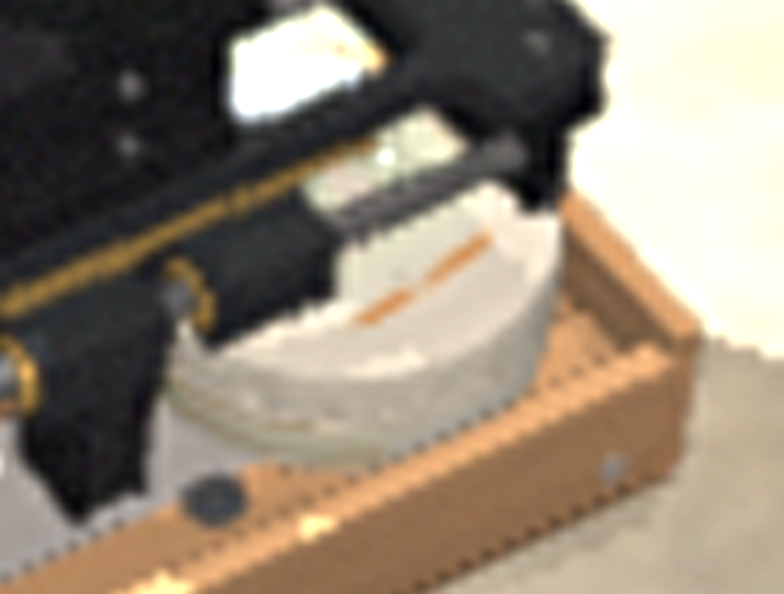

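Both views put the tin's centre at x ≈ 0.047, so it is home. I'll back off from the tin with the plate still held, then raise slowly.

```bash
python3 -m inch '{"dp":[[-0.005,0,0],[-0.005,0,0],[-0.005,0,0],[-0.005,0,0],[-0.005,0,0],[-0.003,0,0],[0,0,0]],"turn":[0,0,0,0,0,0,0]}'
python3 - <<'E'
from cell import vision
import cv2
a=vision.read_camera("scene")[140:270,225:405]; cv2.imwrite("pics/s8.png",cv2.resize(a,None,fx=4,fy=4,interpolation=cv2.INTER_CUBIC))
E
```

```text
time_s: 11.28
tool_pos: [0.5726, 0.1311, 0.0144]
tool_rot: [-179.8, -0.3, -31.2]
force: [2.9, -2.1, 7.7]
grip_width: 0.0007
```

View pics/s8.png

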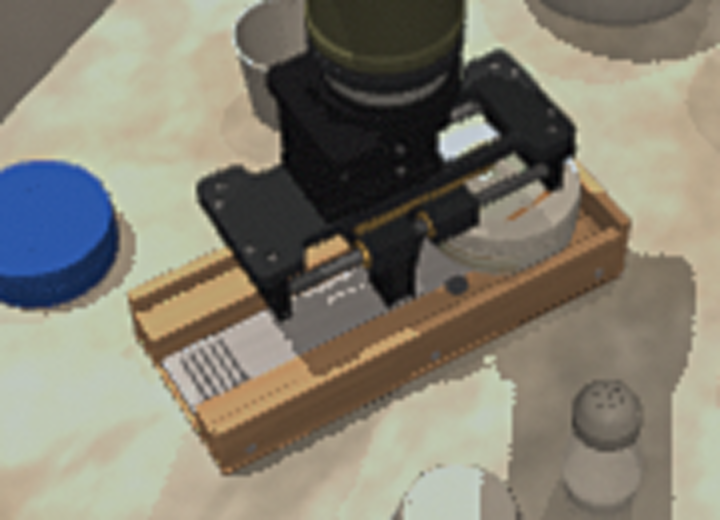

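The tin stayed home and the finger is clear of it. Raising.

```bash
python3 -m inch '{"dp":[[-0.002,0,-0.003],[0,0,-0.004],[0,0,-0.004],[0,0,-0.004],[0,0,-0.005],[0,0,-0.02],[0,0,-0.04],[0,0,-0.04]],"turn":[0,0,0,0,0,0,0,0]}'
python3 -m inch '{"dp":[[0,0,-0.04],[-0.05,0,0],[-0.05,0,0],[-0.05,0,0],[-0.05,0,0],[0,0,0],[0,0,0],[0,0,0]],"turn":[0,0,0,0,0,0,0,0]}'
python3 - <<'E'
from cell import vision
import cv2
from h import *
for n,(r0,c0) in(("scene",(140,225)),("top",(110,220))):
    a=vision.read_camera(n)[r0:r0+140,c0:c0+180]; cv2.imwrite(f"pics/{n}9.png",cv2.resize(a,None,fx=4,fy=4,interpolation=cv2.INTER_CUBIC))
E
```

```text
time_s: 12.32
tool_pos: [0.5654, 0.1329, 0.1318]
tool_rot: [179.8, 0.2, -31.1]
force: [0.4, 0.3, 0.1]
grip_width: 0.0001
time_s: 13.32
tool_pos: [0.3969, 0.2353, 0.1719]
tool_rot: [179.9, 0.0, -31.3]
force: [0.1, -0.1, -0.6]
grip_width: 0.0005
```

View pics/scene9.png

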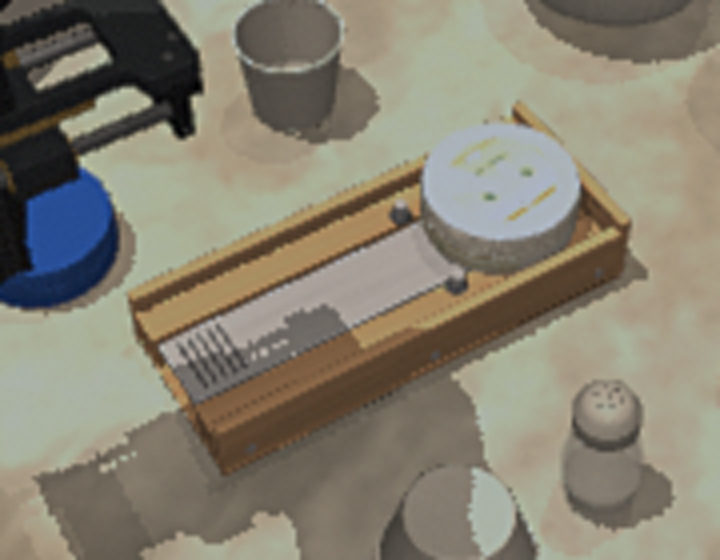

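View pics/top9.png

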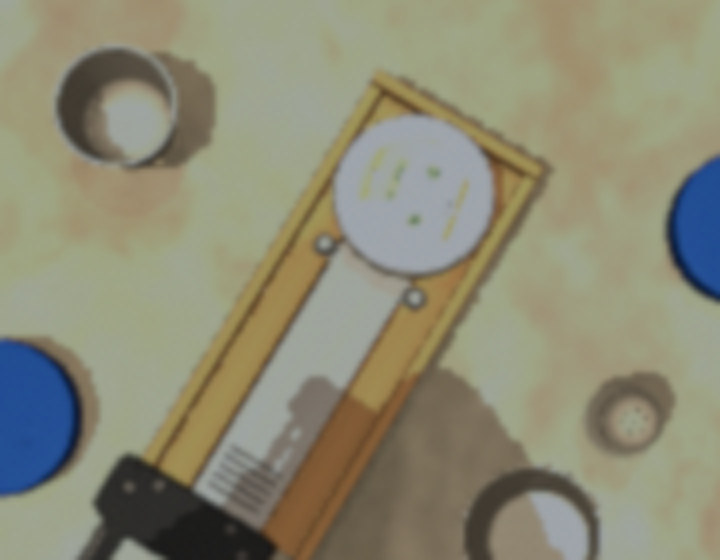

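The tin is in the end bay (top crop 414,195). Both pins are raised behind it (325,243 and 414,298), and the bystanders are in place. One last numeric check, then I'll hand in.

```bash
python3 - <<'E'
from cell import vision,env,sensors
from h import *
th=np.radians(-31.0);M=np.array([[np.cos(th),-np.sin(th)],[np.sin(th),np.cos(th)]]);t=np.array([.595,.1187])
for n,off,ps in(("top",(220,110),[((414,195),.062),((325,243),.041),((414,298),.041)]),("scene",(225,140),[((501,187),.062),((400,207),.041),((457,274),.041)])):
    cal=vision.get_calibration(n)
    for p,z in ps: print(n,p,(M.T@(ray(cal,((p[0]+.5)/4-.5+off[0],(p[1]+.5)/4-.5+off[1]),z)[:2]-t)).round(4))
print(sensors.get_obs()["joint_velocities"].round(2)); env.sign_off()
E
```

```text
top (414, 195) [0.0472 0.0008]
top (325, 243) [0.0004 0.0308]
top (414, 298) [-0.     -0.0284]
scene (501, 187) [ 0.0464 -0.0026]
scene (400, 207) [-0.0002  0.0298]
scene (457, 274) [ 0.0015 -0.0285]
[-0.1  -0.08 -0.17 -0.06 -0.03  0.02 -0.14]
the job is handed in; nothing more can be done
```

The tin is home in the end bay with the stop pins up behind it. I handed the job in at about 13.5 s; it reports no verdict.

I pressed the spring plate fully down with closed fingertips (tip height 14 mm, about 20–30 N). I held it there while pushing the tin along the lane until it stalled against the end wall. Then I backed off with the plate still held, let it rise slowly, and moved the arm clear.

**Tin:** my last checks put its centre at rack x = 47.2 mm in the top view and 46.4 mm in the scene view, against a target of 38 to 52 mm. Its y position is +0.8 mm and −2.6 mm in those views, and both are within the limit of 8 mm.

**Pins:** located using their raised height, they land at their known positions to about 1.6 mm in both views.

**Other objects:** the cup, shaker and bowl look untouched, and the robot reads no contact force.

**Disagreements:** the sideways drag while pushing was higher than I expected (about 20 N), so I eased the press twice on the way. Early pictures suggested the fingertip was about 16 mm long, but where it stalled fits the 30 mm that the gripper sizes imply.

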